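# Shim the rocking dosing pump level

### The arm

A 6-joint arm with a two-finger parallel gripper is mounted at the origin on the work surface. World frame = base frame: x ahead of the robot, y to its left, z up, the work surface at z = 0. Lengths are in mm, angles in degrees, forces in N, time in s.
With the tool pointing down it reaches from about 350 to 850 mm from the base axis. Payload 8.1 kg.
Tool frame: the origin (TCP) lies between the finger pads; the fingertips stand ahead of it and the grasp point (between the pads) lies 2 mm behind it (nose_length is the z of the fingertips in the tool frame, in mm); z points along the fingers, y is the direction in which the jaws open and shut (so a half turn about z gives the same grasp; the last joint's range is limited). The gripper opens to 85 mm and grips with 20 to 120 N. Pads are 22 mm wide; open, the fingers measure 114 mm over their backs; the gripper's body (76 mm by 85 mm) begins 54 mm behind the grasp point. The pads swing forward as they close: fully open they stand 13 mm farther back than shut.
Start: joints at [-76.398, 7.471, 85.268, -0, 87.261, -4.893], TCP at [190.354, -569.009, 248.292] pointing down, gripper open.
Joint ranges: [-169.43, 169.43], [-51.17, 129.36], [1.28, 143.12], [-76.62, 256.62], [0, 156.53], [-152.29, 152.29]. Speed limits (degrees/s): [136.94, 136.94, 159.86, 180, 180, 180].

### API

Orientations are given as [roll, pitch, yaw] about the fixed x, y, z axes, in that order (R = Rz(yaw) Ry(pitch) Rx(roll)).
In Python, from bench import * gives the robot as it stands.
- The arm moves only by the tool jog_arm, never from a script. Its argument "plan" is a list of rows, each a list of 3 entries, a list of its own where there are three numbers: the turn, a rotation vector about the tool's x, y, z in degrees, then the shift along the tool's x, y, z in m, then the gripper's target within -1 to 1 (fully open at 1, half-way at 0, shut at -1). A call has 1 to 12 rows; each row is the pose to reach, as a shift and turn from the pose commanded when the call began, along the tool's axes at that moment; what a row does not reach only later rows make up. A row lasts 1/8 s, in which the tool goes at most 62.5 mm and 10.7 degrees, less where a joint would pass 70% of its speed; a pose out of reach is approached as far as the arm can. A call with a gripper value outside its range is refused whole. The fingers move at their own pace and stop on an object; "force" is the grip in N (left out, the last holds). Time passes only in rows, so rows that repeat a pose let the fingers close. It gives the time, the measured TCP pose, the force and the opening at its end, in the units of the state.
- sense(): the state, without advancing time (a new reading comes with each control period).
- snapshot(name): name is "scene" or "top"; returns (picture, depth): 480x640x3 uint8, blue, green, red; 480x640 float32, mm along the optical axis (not along the pixel's ray), 0 where there is no reading.
- camera_info(name): a dict with "fov_y" (degrees; the focal length in pixels is half the picture's height over the tangent of half this angle, whatever the lens; pixels are square), "cx", "cy" (the principal point, pixels), "origin" and "orientation" of the camera in the world. Camera axes: x right, y down, z forward; pixel columns grow to the right and rows downward; lengths in mm; the calibration is good to about 2 mm. A picture is of the moment at which its call begins. camera_info takes no time and is no camera call.
- hand_in(): hands the job in, once; it reports no verdict.
The state is a dict: "time": time; "joint_pos": joint angles; "qd": joint speeds; "joint_efforts": joint torques, N m; "tool_pos": TCP position; "tcp_rot": TCP orientation; "ft_force": force on the tool from outside, world axes, zero at the start; "wrist_torque": the same for the moment, N m; "finger_gap": finger opening in mm.
Only numpy, scipy, OpenCV 4.12 (cv2) and the standard library are available. Lean on these libraries where they do the work, as an engineer would, in place of code of your own. Each camera call takes 0.05 s, during which the arm holds its last target.

### The job

The four-head dosing pump rocks because its front right foot has lost its rubber pad and hangs clear of the worktop. Push the black plastic wedge along the worktop, thin end first, under that bare foot until it is snug and the foot rests on it, without jacking the pump out of level or shoving it along. Then press down firmly with the fingertips on the top of the case at the corner beside that foot, to prove that it no longer rocks, and take the hand away; pick up or lift nothing, and leave everything else where it stands.

Things in the scene. Friction and masses are not known exactly. Their poses are not given: they have to be found in the camera images.
- wedge: levelling wedge of smooth hard black plastic, loose, 0.06 kg, 130 mm long, 40 mm wide. The top slopes straight from 18 mm high at the square heel (x = -65 mm) to 2 mm at the nose (x = +65 mm). Origin at the centre of the underside, z up. It slides easily. It lies out beyond the pump's right end, its nose 80 to 150 mm short of the bare foot and pointing at it within about 25 degrees
- pump: dosing pump, loose, about 1.6 kg, level at the start: grey base plate 132 x 264 mm, underside 22 mm up; black case 92 x 212 mm centred on it, flat top 78 mm up; four white heads on the front reach to x = -70 mm. Origin at worktop level under the plate's centre, x to the rear, y to the left along the length. Feet at x = +-55, y = +-120 mm; three are tapered rubber, 22 mm tall, 22 mm in diameter
- bare_foot (a point): tip of the front right foot (pump x = -55, y = -120 mm), a bare steel bush, 13 mm in diameter, round-ended, its tip 8 mm above the worktop. The wedge's slope meets it when the tip lies 16 mm ahead (noseward) of the wedge's origin; each 8 mm pushed beyond that raises it 1 mm, and the push grows to 5 N or so
- case_corner (a point): the place to press: flat top of the case, 78 mm above the worktop, at pump x = -30, y = -88 mm, that is 16 mm in from the front edge and 18 mm in from the right end of the case. Unshimmed, a press of about 2 N here rocks the pump down by several mm
- bottle_a: white dosing bottle, 58 mm diameter, 140 mm tall, standing beyond the pump; bystander. Origin under its centre
- bottle_b: white dosing bottle, 58 mm diameter, 140 mm tall, standing beyond the pump; bystander. Origin under its centre
- bottle_c: white dosing bottle, 58 mm diameter, 140 mm tall, standing beyond the pump; bystander. Origin under its centre
- vial: glass test vial with black cap, 26 mm diameter, 52 mm tall; bystander. Origin under its centre
- cup: clear measuring cup, 48 mm diameter, 45 mm tall; bystander. Origin under its centre
- magnet: glass-cleaning magnet, black block 50 x 75 mm with a grey grip, 37 mm tall; bystander. Origin under its centre
- strip: flat black packing strip 40 x 120 mm, 5 mm thick all over (not the wedge); bystander. Origin under its centre
- driver: grey-handled screwdriver, 170 mm long, lying; bystander
There are look-alikes about, which are no part of the job. Leave any yellow look-alike of the wedge alone.

How it is judged:
By the outcome, as a careful person would: the job done as asked, in the order asked, and still so for the second after the job is handed in, with the robot touching nothing.
It also fails if it takes over 51 s, if anything falls off the work surface, if the arm or the gripper's body presses on something with over 40 N, if the wrist force passes 120 N, or if a joint passes its speed limit or range.

## Working session

There is one attempt and no reset: what is moved stays moved. The work goes in short steps, Python scripts to look and compute and a tool call to move; the robot and the scene stay as the last step left them, time stands still between calls to the robot, and variables do not carry over. Pictures are saved under pics/ and viewed, and the job is handed in when it is done.

Besides the shell and the picture viewer there is one more tool, called after "Request:" as a command line: name --argument value ..., lists and objects as JSON in quotes. jog_arm: Moves the arm, as the interface text tells. Its arguments: {"type":"object","properties":{"plan":{"type":"array","items":{"type":"array"}},"force":{"type":"number"}},"required":["plan"]}

```bash
ls; mkdir -p pics
python3 - <<'E'
from bench import *
import cv2,numpy as np
print(sense())
for n in ("scene","top"):
    print(n,camera_info(n))
    p,d=snapshot(n); cv2.imwrite(f"pics/{n}0.png",p); np.save(f"pics/{n}0.npy",d); np.save(f"pics/{n}0p.npy",p)
E
```

```text
pics
{'time': 0.0, 'joint_pos': array([-7.63979591e+01,  7.51676224e+00,  8.53289590e+01, -3.38578097e-04,
        8.72607540e+01, -4.89318246e+00]), 'qd': array([ 0.01031461,  0.03979238,  0.07846109,  0.04311969, -0.06038456,
        0.01177042]), 'joint_efforts': array([-1.27120871e-03, -5.69401431e+01, -5.00554276e+01, -7.43040437e-04,
        1.49040332e-02,  1.99343901e-06]), 'tool_pos': array([ 190.23240063, -568.50408192,  247.23021951]), 'tcp_rot': array([-1.79893884e+02, -8.74522616e-03,  1.84952318e+01]), 'ft_force': array([0.49949358, 0.80628684, 0.04516462]), 'wrist_torque': array([ 0.00204834,  0.0149809 , -0.00023976]), 'finger_gap': 85.4051036255771}
scene {'fov_y': 56.58914823230796, 'cx': 322.72529670615245, 'cy': 237.58839016422482, 'origin': array([1046.13245846,  493.02799679,  602.1745321 ]), 'orientation': array([-126.71298238,    0.87416576,  136.77885948])}
top {'fov_y': 55.37930362442033, 'cx': 312.27993715657743, 'cy': 240.81445570927076, 'origin': array([ 488.30361836,  -36.28172067, 1110.93727449]), 'orientation': array([-1.76914136e+02,  9.00764687e-02, -9.02860225e+01])}
```

View pics/scene0.png

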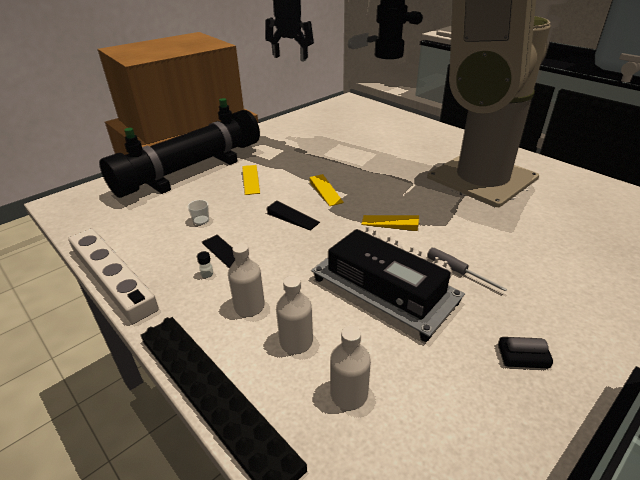

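View pics/top0.png

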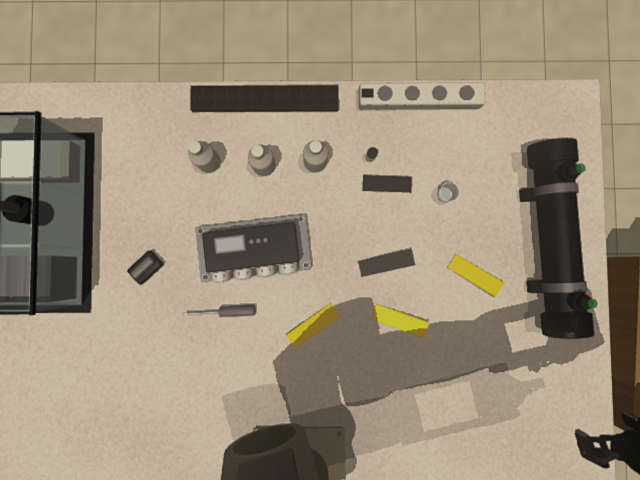

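```bash
cat > h.py <<'E'
from bench import *
import cv2,numpy as np
from scipy.spatial.transform import Rotation as R
def cam(n):
    c=camera_info(n); f=240/np.tan(np.radians(c['fov_y']/2)); return f,c['cx'],c['cy'],np.array(c['origin']),R.from_euler('xyz',c['orientation'],degrees=True).as_matrix()
def ray(n,uv,z):
    f,cx,cy,o,M=cam(n); uv=np.atleast_2d(np.array(uv,float))
    d=np.c_[(uv[:,0]-cx)/f,(uv[:,1]-cy)/f,np.ones(len(uv))]@M.T
    z=np.asarray(z,float)
    return o+d*((z-o[2])/d[:,2])[:,None]
def cloud(n,D):
    f,cx,cy,o,M=cam(n); v,u=np.mgrid[:480,:640]
    P=np.stack([(u-cx)/f*D,(v-cy)/f*D,D],-1)
    return P@M.T+o
def proj(n,P):
    f,cx,cy,o,M=cam(n); q=(np.atleast_2d(P)-o)@M; return np.c_[q[:,0]/q[:,2]*f+cx,q[:,1]/q[:,2]*f+cy]
E
python3 - <<'E'
from h import *
p=np.load('pics/top0p.npy');D=np.load('pics/top0.npy')
c=p[190:350,180:480]; cv2.imwrite('pics/topz.png',cv2.resize(c[:, :],None,fx=2.6,fy=2.6,interpolation=cv2.INTER_CUBIC))
ps=np.load('pics/scene0p.npy'); cv2.imwrite('pics/scz.png',cv2.resize(ps[180:345,230:480],None,fx=3.2,fy=3.2,interpolation=cv2.INTER_CUBIC))
C=cloud('top',D)
print('table z',np.median(C[300:330,200:260,2]), np.median(C[220:240,340:360,2]),np.median(C[290:310,430:470,2]))
g=cv2.cvtColor(p,cv2.COLOR_BGR2GRAY)
for name,(x0,y0,x1,y1) in dict(wedge=(345,240,425,285),strip=(350,168,420,200)).items():
    m=np.zeros_like(g); m[y0:y1,x0:x1]=(g[y0:y1,x0:x1]<85)*255
    cs,_=cv2.findContours(m,cv2.RETR_EXTERNAL,cv2.CHAIN_APPROX_NONE); k=max(cs,key=cv2.contourArea)
    r=cv2.minAreaRect(k); b=cv2.boxPoints(r); print(name,cv2.contourArea(k),r); print(b); print(ray('top',b,[9]*4).round(1))
    # height profile
    mm=cv2.drawContours(np.zeros_like(g),[k],-1,255,-1); mm=cv2.erode(mm,np.ones((5,5)))
    Q=C[mm>0]; A=np.c_[Q[:,:2],np.ones(len(Q))]; s=np.linalg.lstsq(A,Q[:,2],rcond=None)[0]; print('plane',s, Q[:,2].min(),Q[:,2].max(),Q.mean(0))
E
```

```text
table z 2.1845174925547326 1.1546715662159386 1.039762308804029
wedge 799.5 ((385.8529357910156, 262.0882263183594), (16.595176696777344, 54.124141693115234), 77.47119140625)
[[357.6353  259.8588 ]
 [410.47058 248.11765]
 [414.07056 264.31766]
 [361.2353  276.0588 ]]
[[ 501.3 -143.8    9. ]
 [ 528.9 -271.4    9. ]
 [ 489.9 -279.4    9. ]
 [ 462.3 -152.     9. ]]
plane [   0.94442362    0.39230008 -371.43743556] -0.4599747087045216 1110.937274493648 [ 495.15971488 -211.82632479   13.10361211]
strip 684.0 ((386.5083312988281, 183.2589111328125), (47.55794143676758, 15.852648735046387), 1.9749339818954468)
[[362.47034 190.36105]
 [363.01666 174.51782]
 [410.54633 176.15677]
 [410.      192.     ]]
[[ 669.7 -157.3    9. ]
 [ 708.5 -159.     9. ]
 [ 703.9 -274.5    9. ]
 [ 665.1 -272.5    9. ]]
plane [-2.95923122e+00  2.92101928e-01  2.10399910e+03] -1.076615809863597 1110.937274493648 [ 686.97602525 -215.8722688     8.02149229]
```

View pics/topz.png

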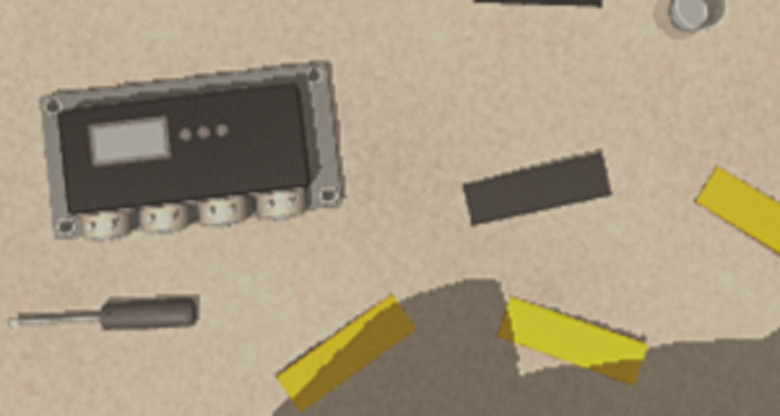

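View pics/scz.png

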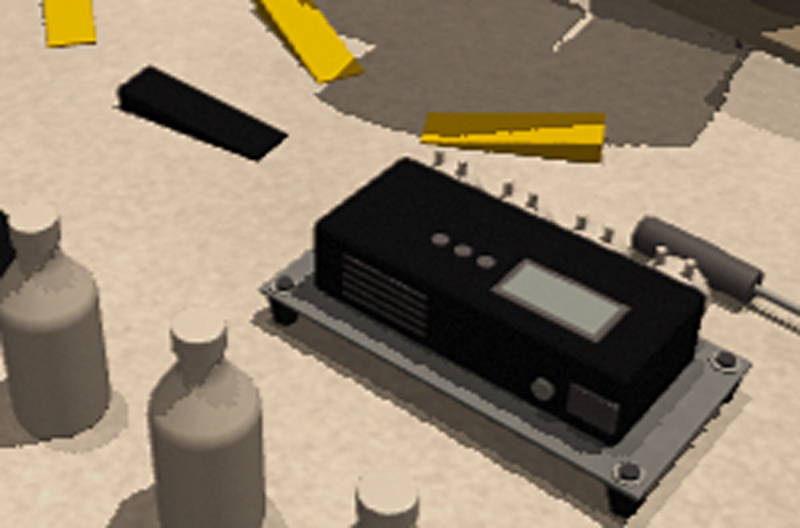

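Run:
```python
from h import *
p=np.load('pics/top0p.npy');D=np.load('pics/top0.npy')
C=cloud('top',D); C[D==0]=np.nan
sub=np.zeros(D.shape,bool); sub[200:300,180:330]=1
def fit(n,lo,hi,C,sub):
    m=(sub&(C[...,2]>lo)&(C[...,2]<hi)).astype(np.uint8)*255
    m=cv2.morphologyEx(m,cv2.MORPH_OPEN,np.ones((3,3)))
    cs,_=cv2.findContours(m,cv2.RETR_EXTERNAL,cv2.CHAIN_APPROX_NONE);k=max(cs,key=cv2.contourArea)
    cv2.imwrite(f'pics/m_{n}.png',m)
    Q=C[(m>0)&sub]; print(n,'med z',np.median(Q[:,2]),len(Q))
    r=cv2.minAreaRect(k);b=cv2.boxPoints(r);print(r);print(b)
    return k,b
k,b=fit('case',70,90,C,sub); w=ray('top',b,[78]*4); print(w.round(1), 'c',w.mean(0))
k,b=fit('all',18,120,C,sub); w=ray('top',b,[26]*4); print(w.round(1),'c',w.mean(0))
g=cv2.cvtColor(p,cv2.COLOR_BGR2GRAY)
print('plate z', np.nanmedian(C[213:218,210:280,2]), np.nanmedian(C[225:255,198:201,2]))
# wedge profile along length
Ctr=np.array([495.6,-211.6]);d=np.array([-27.3,127.5]);d/=np.linalg.norm(d);n=np.array([-d[1],d[0]])
X=C[...,:2]-Ctr; s=X@d;t=X@n
for a in range(-70,75,10):
    mm=(abs(s-a)<5)&(abs(t)<14); print(a,np.nanmedian(C[mm][:,2]).round(1),g[mm].mean().round(0),end=' | ')
```

```text
case med z 78.90606933616618 4233
((250.73171997070312, 251.58535766601562), (51.01936340332031, 93.64593505859375), 83.6598129272461)
[[201.37805 231.40242]
 [294.45123 221.06097]
 [300.0854  271.7683 ]
 [207.0122  282.10974]]
[[566.6 216.2  78. ]
 [589.1   5.3  78. ]
 [474.3  -7.1  78. ]
 [452.1 202.6  78. ]] c [520.50821742 104.22480159  78.        ]
all med z 77.35587537671893 6288
((253.02963256835938, 248.80569458007812), (58.08100891113281, 111.48417663574219), 83.24642944335938)
[[194.25919 226.52194]
 [304.96982 213.41147]
 [311.80008 271.08945]
 [201.08945 284.19992]]
[[582.3 245.9  26. ]
 [612.3 -17.8  26. ]
 [475.  -33.4  26. ]
 [445.4 228.6  26. ]] c [528.75896501 105.83748048  26.        ]
plate z 1.0697654428656733 27.286267166908146
-70 1.5 172.0 | -60 18.3 78.0 | -50 17.3 73.0 | -40 16.7 73.0 | -30 14.5 73.0 | -20 12.9 73.0 | -10 12.5 73.0 | 0 11.3 73.0 | 10 9.1 73.0 | 20 9.0 73.0 | 30 7.1 74.0 | 40 5.9 74.0 | 50 4.7 74.0 | 60 3.7 76.0 | 70 1.1 175.0 |
```

Run:
```python
import bench
from bench import *
print([n for n in dir(bench) if not n.startswith('_')])
try: print(nose_length)
except Exception as e: print(e)
from h import *
# pump pose refine: overlay
p=np.load('pics/top0p.npy');ps=np.load('pics/scene0p.npy')
def draw(yaw,ox,oy,tag,w=None):
    M=R.from_euler('z',yaw,degrees=True).as_matrix();o=np.array([ox,oy,0])
    for n,img,(u0,v0,u1,v1) in (('top',p,(185,200,425,300)),('scene',ps,(230,180,480,345))):
        S=4 if n=='top' else 3.2
        S=3.2
        im=cv2.resize(img[v0:v1,u0:u1],None,fx=S,fy=S,interpolation=cv2.INTER_CUBIC)
        def poly(L,col):
            q=(proj(n,L)-[u0,v0]+.5)*S
            cv2.polylines(im,[np.round(q).astype(int)],True,col,1,cv2.LINE_AA)
        f=lambda L:np.array(L)@M.T+o
        poly(f([[66,132,26],[66,-132,26],[-66,-132,26],[-66,132,26]]),(0,255,0))
        poly(f([[46,106,78],[46,-106,78],[-46,-106,78],[-46,106,78]]),(0,255,255))
        t=np.linspace(0,6.28,20)
        poly(f(np.c_[-55+6.5*np.cos(t),-120+6.5*np.sin(t),0*t+26]),(255,0,255))
        poly(f(np.c_[-30+3*np.cos(t),-88+3*np.sin(t),0*t+78]),(255,0,255))
        if w:
            Mw=R.from_euler('z',w[2],degrees=True).as_matrix();ow=np.array([w[0],w[1],0])
            poly(np.array([[-65,20,18],[65,20,2],[65,-20,2],[-65,-20,18]])@Mw.T+ow,(0,0,255))
        cv2.imwrite(f'pics/ov_{tag}_{n}.png',im)
    print('foot',np.array([-55,-120,0])@M.T+o,'corner',np.array([-30,-88,0])@M.T+o)
draw(6.3,531.9,106.1,'a',(495.9,-211.3,102.2))
```

```text
['PlanningError', 'camera_info', 'hand_in', 'nose_length', 'sense', 'snapshot']
17.0
foot [490.40026478 -19.21070176   0.        ] corner [511.73779071  15.33940659   0.        ]
```

View pics/ov_a_top.png

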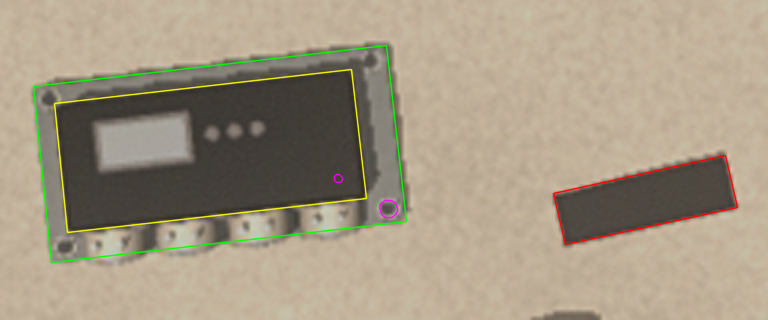

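View pics/ov_a_scene.png

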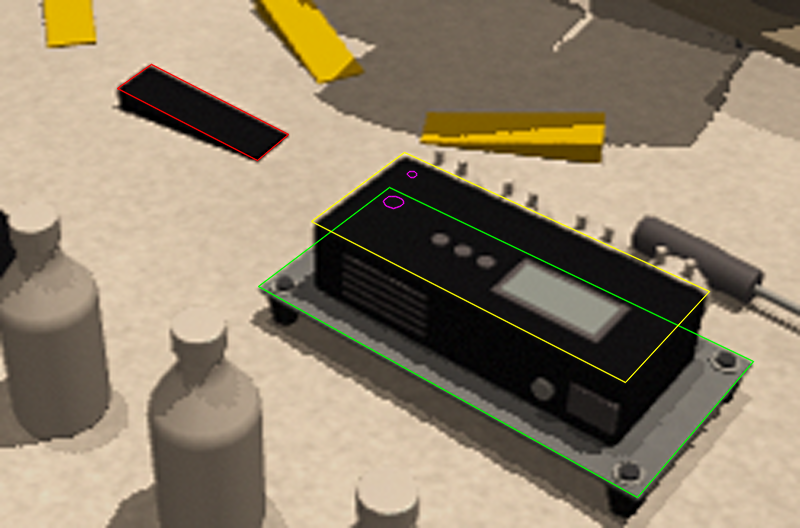

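```bash
cat >> h.py <<'E'
def RT(yaw): return R.from_euler('xyz',[180,0,yaw],degrees=True)
def rows(c,ts):  # c=(x,y,z,yaw) commanded; ts list of targets
    Rc=RT(c[3])
    for t in ts:
        sh=Rc.inv().apply(np.array(t[:3],float)-np.array(c[:3],float))/1000
        print([0,0,round(-(t[3]-c[3]),2)],[round(float(v),4) for v in sh])
E
python3 - <<'E'
from h import *
rows((190.354,-569.009,248.292,18.495),[(516.2,-305.1,120,102.2)])
E
```

```text
[0, 0, -83.7] [0.3927, -0.1469, 0.1283]
```

Request:
jog_arm --plan '[[[0,0,-83.7],[0.3927,-0.1469,0.1283],-1],[[0,0,-83.7],[0.3927,-0.1469,0.1283],-1],[[0,0,-83.7],[0.3927,-0.1469,0.1283],-1],[[0,0,-83.7],[0.3927,-0.1469,0.1283],-1],[[0,0,-83.7],[0.3927,-0.1469,0.1283],-1],[[0,0,-83.7],[0.3927,-0.1469,0.1283],-1],[[0,0,-83.7],[0.3927,-0.1469,0.1283],-1],[[0,0,-83.7],[0.3927,-0.1469,0.1283],-1],[[0,0,-83.7],[0.3927,-0.1469,0.1283],-1],[[0,0,-83.7],[0.3927,-0.1469,0.1283],-1],[[0,0,-83.7],[0.3927,-0.1469,0.1283],-1],[[0,0,-83.7],[0.3927,-0.1469,0.1283],-1]]' --force 20

```text
time: 1.6
tool_pos: [515.9, -305.8, 120.3]
tcp_rot: [180.0, 0.0, 102.1]
ft_force: [-0.3, -0.2, 0.1]
finger_gap: -0.4
```

Request:
jog_arm --plan '[[[0,0,0],[0,0,0.06],-1],[[0,0,0],[0,0,0.09],-1],[[0,0,0],[0,0,0.098],-1],[[0,0,0],[0,0,0.098],-1],[[0,0,0],[0,0,0.098],-1]]'

```text
time: 2.22
tool_pos: [517.5, -306.2, 24.2]
tcp_rot: [179.9, 0.1, 102.2]
ft_force: [0.8, -1.3, -1.0]
finger_gap: 0.2
```

Run:
```python
from h import *
for i in range(3):
    s=sense(); print(s['time'],s['tool_pos'].round(2),s['tcp_rot'].round(2),s['ft_force'].round(2))
for n in ("scene","top"):
    p,d=snapshot(n); np.save(f'pics/{n}1.npy',p)
    u0,v0,u1,v1=(230,120,480,320) if n=='scene' else (250,200,470,330)
    cv2.imwrite(f'pics/{n}1z.png',cv2.resize(p[v0:v1,u0:u1],None,fx=3,fy=3,interpolation=cv2.INTER_CUBIC))
```

```text
2.225 [ 517.51 -306.17   24.2 ] [1.7987e+02 1.5000e-01 1.0218e+02] [ 0.8  -1.3  -0.99]
2.225 [ 517.51 -306.17   24.2 ] [1.7987e+02 1.5000e-01 1.0218e+02] [ 0.8  -1.3  -0.99]
2.225 [ 517.51 -306.17   24.2 ] [1.7987e+02 1.5000e-01 1.0218e+02] [ 0.8  -1.3  -0.99]
```

View pics/scene1z.png

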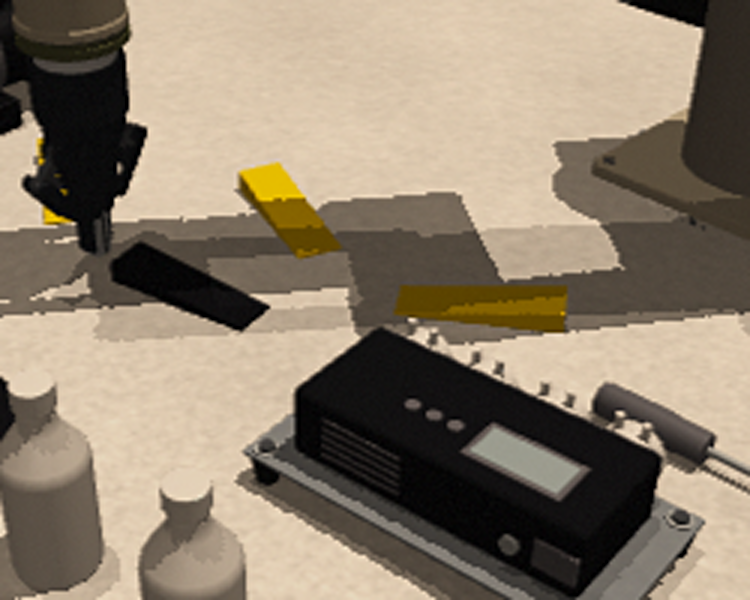

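View pics/top1z.png

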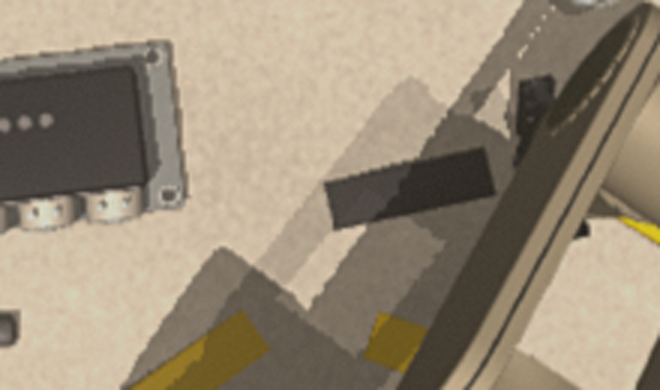

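```bash
cat > path.py <<'E'
from h import *
from scipy.optimize import brentq
def plan(C,yaw,foot,Rr,ahead_end,gap=11,step=5.0,com=-17.3):
    C=np.array(C,float);foot=np.array(foot,float)
    u=lambda a:np.array([np.cos(np.radians(a)),np.sin(np.radians(a))])
    P0=C+com*u(yaw)
    def pose(th,sg):
        # turn by th (deg, >0 cw) about centre on right (cw)
        cen=P0+sg*Rr*u(yaw-90); P=cen-sg*Rr*u(yaw-sg*th-90); return P
    best=None
    for sg in (1,-1):
        def f(th):
            a=yaw-sg*th; P=pose(th,sg); q=foot-P; return q@u(a+90)
        try: th=brentq(f,0,60); best=(sg,th)
        except ValueError: pass
    sg,th=best
    arc=np.radians(th)*Rr; a=yaw-sg*th; P1=pose(th,sg)
    tot=arc+ (foot-P1)@u(a) - (ahead_end-com)
    out=[]
    ss=np.r_[np.arange(step,tot,step),tot]
    for s in ss:
        if s<arc: t=np.degrees(s/Rr); P=pose(t,sg); y=yaw-sg*t
        else: P=P1+(s-arc)*u(a); y=a
        O=P-com*u(y); T=O-(65+gap)*u(y); out.append((T[0],T[1],y,O[0],O[1]))
    print('sg',sg,'turn',th,'arc',arc,'final yaw',a,'tot',tot)
    return out
E
python3 - <<'E'
from path import *
o=plan((495.9,-211.3),102.2,(490.4,-19.2),200,30,step=7)
ts=[(t[0],t[1],22,t[2]) for t in o]
c=(516.2,-305.1,22,102.2)
d=np.array([np.cos(np.radians(102.2)),np.sin(np.radians(102.2))])
print('contact tool',np.array([495.9,-211.3])-76*d)
print(len(ts))
for t,q in zip(ts,o): print(np.round(t,1),np.round(q[3:],1))
rows(c,ts)
E
```

```text
sg 1 turn 10.632070384049248 arc 37.11292690108748 final yaw 91.56792961595076 tot 162.09419066612497
contact tool [ 511.96068453 -285.58360797]
24
[ 508.6 -279.1   22.   100.2] [ 495.1 -204.3]
[ 505.4 -272.5   22.    98.2] [ 494.6 -197.3]
[ 502.5 -265.8   22.    96.2] [ 494.3 -190.3]
[ 499.8 -259.1   22.    94.2] [ 494.3 -183.3]
[ 497.4 -252.2   22.    92.2] [ 494.5 -176.2]
[ 496.6 -245.2   22.    91.6] [ 494.5 -169.2]
[ 496.4 -238.2   22.    91.6] [ 494.3 -162.2]
[ 496.2 -231.2   22.    91.6] [ 494.1 -155.2]
[ 496.  -224.2   22.    91.6] [ 493.9 -148.2]
[ 495.8 -217.2   22.    91.6] [ 493.7 -141.2]
[ 495.6 -210.2   22.    91.6] [ 493.5 -134.3]
[ 495.4 -203.2   22.    91.6] [ 493.4 -127.3]
[ 495.2 -196.2   22.    91.6] [ 493.2 -120.3]
[ 495.1 -189.2   22.    91.6] [ 493.  -113.3]
[ 494.9 -182.2   22.    91.6] [ 492.8 -106.3]
[ 494.7 -175.2   22.    91.6] [492.6 -99.3]
[ 494.5 -168.2   22.    91.6] [492.4 -92.3]
[ 494.3 -161.2   22.    91.6] [492.2 -85.3]
[ 494.1 -154.2   22.    91.6] [492.  -78.3]
[ 493.9 -147.2   22.    91.6] [491.8 -71.3]
[ 493.7 -140.2   22.    91.6] [491.6 -64.3
[... 370 characters left out ...]
, -0.0]
[0, 0, 10.63] [0.0627, -0.0065, -0.0]
[0, 0, 10.63] [0.0696, -0.0052, -0.0]
[0, 0, 10.63] [0.0764, -0.0039, -0.0]
[0, 0, 10.63] [0.0833, -0.0026, -0.0]
[0, 0, 10.63] [0.0902, -0.0013, -0.0]
[0, 0, 10.63] [0.0971, -0.0001, -0.0]
[0, 0, 10.63] [0.104, 0.0012, 0.0]
[0, 0, 10.63] [0.1108, 0.0025, 0.0]
[0, 0, 10.63] [0.1177, 0.0038, 0.0]
[0, 0, 10.63] [0.1246, 0.0051, 0.0]
[0, 0, 10.63] [0.1315, 0.0064, 0.0]
[0, 0, 10.63] [0.1384, 0.0077, 0.0]
[0, 0, 10.63] [0.1452, 0.009, 0.0]
[0, 0, 10.63] [0.1521, 0.0103, 0.0]
[0, 0, 10.63] [0.159, 0.0116, 0.0]
[0, 0, 10.63] [0.1659, 0.0129, 0.0]
[0, 0, 10.63] [0.1728, 0.0141, 0.0]
[0, 0, 10.63] [0.1796, 0.0154, 0.0]
[0, 0, 10.63] [0.1807, 0.0156, 0.0]
```

Request:
jog_arm --plan '[[[0,0,0],[0.01,0,0],-1],[[0,0,0],[0.017,0,0],-1],[[0,0,0],[0.0205,0,0],-1],[[0,0,2.0],[0.027,-0.002,0],-1],[[0,0,4.0],[0.0341,-0.0036,0],-1],[[0,0,6.0],[0.0413,-0.0051,0],-1],[[0,0,8.0],[0.0485,-0.0063,0],-1],[[0,0,10.0],[0.0557,-0.0072,0],-1],[[0,0,10.6],[0.0627,-0.0065,0],-1],[[0,0,10.6],[0.0696,-0.0052,0],-1],[[0,0,10.6],[0.0733,-0.0045,0],-1],[[0,0,10.6],[0.0733,-0.0045,0],-1]]'

```text
time: 3.82
tool_pos: [496.3, -234.1, 22.0]
tcp_rot: [-180.0, -0.0, 91.6]
ft_force: [-0.7, 0.2, 0.7]
finger_gap: 0.1
```

```bash
cat > look.py <<'E'
from h import *
import sys
def wedge_top(tag,win=(300,225,425,300),thr=60):
    p,d=snapshot('top'); s,ds=snapshot('scene')
    np.save(f'pics/top_{tag}.npy',p); np.save(f'pics/scene_{tag}.npy',s);np.save(f'pics/topd_{tag}.npy',d)
    cv2.imwrite(f'pics/top_{tag}z.png',cv2.resize(p[200:330,250:470],None,fx=3,fy=3,interpolation=cv2.INTER_CUBIC))
    cv2.imwrite(f'pics/scene_{tag}z.png',cv2.resize(s[120:320,230:480],None,fx=3,fy=3,interpolation=cv2.INTER_CUBIC))
    return p,d
if __name__=='__main__': 
    wedge_top(sys.argv[1]); s=sense(); print(s['time'],s['tool_pos'].round(2),s['tcp_rot'].round(2),s['ft_force'].round(2))
E
python3 look.py a
```

```text
3.925 [ 496.32 -234.46   21.98] [-180.      0.     91.61] [-0.57  0.32 -0.93]
```

View pics/top_az.png

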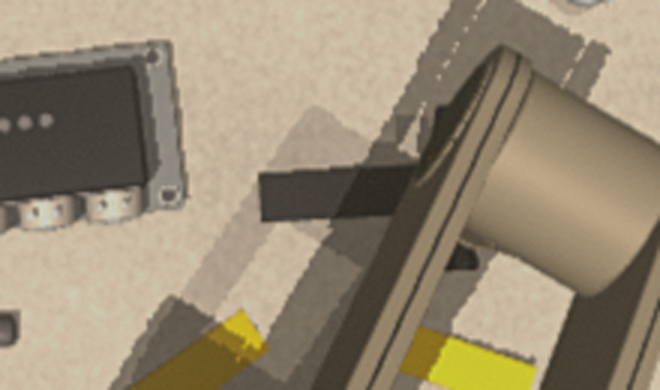

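View pics/scene_az.png

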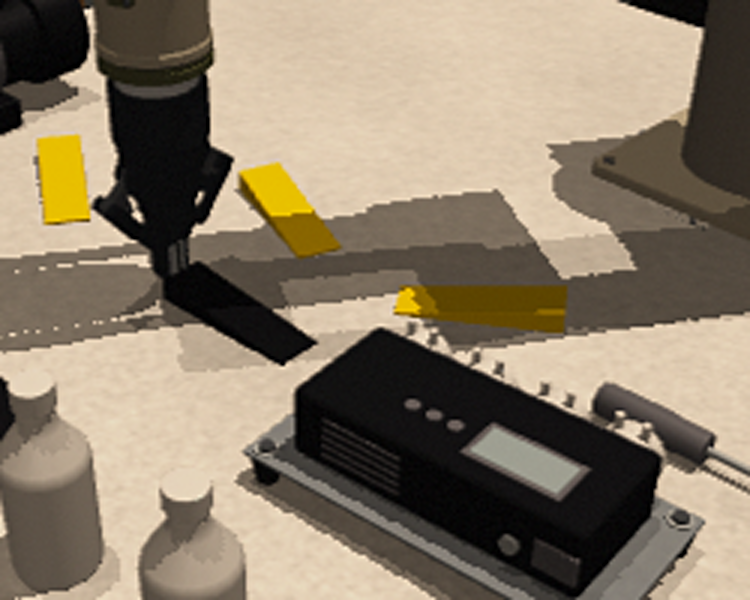

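```bash
cat > wm.py <<'E'
from h import *
def wm(tag,ucol0,ucol1,row0=248,row1=285,z_of=lambda s:None):
    """edges of dark wedge by columns: returns edge lines on slope; nose x"""
    p=np.load(f'pics/top_{tag}.npy').astype(float).mean(2)
    A=[];B=[]
    for u in range(ucol0,ucol1):
        col=p[row0:row1,u]; g=np.diff(col)
        i=int(np.argmin(g)); j=int(np.argmax(np.where(np.arange(len(g))>i+8,g,-1e9)))
        def sub(k,sg):
            a=sg*g[max(k-1,0):k+2]; a=np.clip(a,0,None); return k+ (a@np.array([-1,0,1])[:len(a)])/a.sum()
        A.append((u,row0+sub(i,-1)+.5)); B.append((u,row0+sub(j,1)+.5))
    return np.array(A),np.array(B)
def nose(tag,rows_,u0,u1):
    p=np.load(f'pics/top_{tag}.npy').astype(float).mean(2); out=[]
    for v in rows_:
        g=np.diff(p[v,u0:u1]); k=int(np.argmin(g)); a=np.clip(-g[k-1:k+2],0,None); out.append((u0+k+(a@[-1,0,1])/a.sum()+.5,v))
    return np.array(out)
E
python3 - <<'E'
from wm import *
A,B=wm('a',339,358)
N=nose('a',range(261,272),325,350)
print(A[::4],B[::4],N[::3])
n=ray('top',N,[2]*len(N)); print('nose y',n[:,1].mean(),n[:,0].mean())
def zs(P): # slope height from y
    z=np.full(len(P),5.)
    for _ in range(4):
        q=ray('top',P,z); s=n[:,1].mean()-q[:,1]; z=2+s*16/130
    return q
a=zs(A);b=zs(B)
c=(a+b)/2; k=np.polyfit(c[:,1],c[:,0],1); print('width',np.mean(a[:,0]-b[:,0]))
for e in (a,b,c):
    kk=np.polyfit(e[:,1],e[:,0],1); print('heading',90-np.degrees(np.arctan(kk[0])),'x at nose',np.polyval(kk,n[:,1].mean()),'x at foot y',np.polyval(kk,-19.2))
E
```

```text
[[339.         256.94736842]
 [343.         256.95517241]
 [347.         256.49331104]
 [351.         255.94599303]
 [355.         255.98432056]] [[339.         273.75951557]
 [343.         273.50779221]
 [347.         273.55373134]
 [351.         272.94230769]
 [355.         272.670347  ]] [[335.67434211 261.        ]
 [335.81636364 264.        ]
 [336.19548872 267.        ]
 [336.36446886 270.        ]]
nose y -92.06647503316498 486.7457171592859
width 40.482145987436546
heading 93.97363539518958 x at nose 507.71113983182073 x at foot y 502.64951185164944
heading 93.50103117466504 x at nose 467.4906204391638 x at foot y 463.0325995911674
heading 93.73740969605522 x at nose 487.6016375935918 x at foot y 482.8417968951763
```

Run:
```python
from path import *
o=plan((491.9,-157),93.7,(490.4,-19.2),300,45,gap=12,step=6)
for t in o: print(np.round(t,1))
c=(496.36,-234.6,22,91.6)
# my commanded pose from last call: start (516.2,-305.1) shift .0733,-.0045 at yaw 102.2
P=np.array([516.2,-305.1,22])+RT(102.2).apply([73.3,-4.5,0]); print(P)
rows((P[0],P[1],22,91.6),[(t[0],t[1],22,t[2]) for t in o])
```

```text
sg -1 turn 56.108583612963535 arc 293.78385680302483 final yaw 149.80858361296353 tot 62.69677692202346
[ 497.6 -227.8   94.8  491.1 -151. ]
[ 498.2 -221.7   96.   490.2 -145.1]
[ 498.7 -215.6   97.1  489.2 -139.2]
[ 499.1 -209.5   98.3  488.  -133.3]
[ 499.4 -203.4   99.4  486.8 -127.4]
[ 499.5 -197.3  100.6  485.4 -121.6]
[ 499.5 -191.1  101.7  483.9 -115.7]
[ 499.4 -185.   102.9  482.3 -109.9]
[ 499.2 -178.9  104.   480.5 -104.2]
[ 498.8 -172.8  105.2  478.7  -98.5]
[ 498.6 -170.1  105.7  477.8  -95.9]
[ 496.3115209  -234.40637653   22.        ]
[0, 0, np.float64(-3.25)] [0.0066, 0.0015, 0.0]
[0, 0, np.float64(-4.39)] [0.0127, 0.0023, 0.0]
[0, 0, np.float64(-5.54)] [0.0187, 0.0029, 0.0]
[0, 0, np.float64(-6.68)] [0.0248, 0.0035, 0.0]
[0, 0, np.float64(-7.83)] [0.0309, 0.0039, 0.0]
[0, 0, np.float64(-8.98)] [0.0371, 0.0042, 0.0]
[0, 0, np.float64(-10.12)] [0.0432, 0.0044, 0.0]
[0, 0, np.float64(-11.27)] [0.0493, 0.0045, 0.0]
[0, 0, np.float64(-12.41)] [0.0554, 0.0044, 0.0]
[0, 0, np.float64(-13.56)] [0.0615, 0.0042, 0.0]
[0, 0, np.float64(-14.07)] [0.0643, 0.0041, 0.0]
```

```bash
sed -i 's/brentq(f,0,60)/brentq(f,0,25)/' path.py
python3 - <<'E'
from path import *
o=plan((491.9,-157),93.7,(490.4,-19.2),400,40,gap=12,step=6)
for t in o: print(np.round(t,1))
rows((496.31,-234.41,22,91.6),[(t[0],t[1],22,t[2]) for t in o])
E
```

```text
sg 1 turn 2.9259927436408026 arc 20.427282906397753 final yaw 90.7740072563592 tot 97.79401311459115
[ 495.6 -227.9   92.8  491.8 -151. ]
[ 494.5 -221.9   92.   491.8 -145. ]
[ 493.4 -216.    91.1  491.9 -139. ]
[ 493.  -210.    90.8  491.9 -133. ]
[ 492.9 -204.    90.8  491.9 -127. ]
[ 492.8 -198.    90.8  491.8 -121. ]
[ 492.7 -192.    90.8  491.7 -115. ]
[ 492.7 -186.    90.8  491.6 -109. ]
[ 492.6 -180.    90.8  491.5 -103. ]
[ 492.5 -174.    90.8  491.5  -97. ]
[ 492.4 -168.    90.8  491.4  -91. ]
[ 492.3 -162.    90.8  491.3  -85. ]
[ 492.2 -156.    90.8  491.2  -79. ]
[ 492.2 -150.    90.8  491.1  -73. ]
[ 492.1 -144.    90.8  491.   -67. ]
[ 492.  -138.    90.8  491.   -61. ]
[ 492.  -136.2   90.8  490.9  -59.2]
[0, 0, np.float64(-1.24)] [0.0065, -0.0005, -0.0]
[0, 0, np.float64(-0.38)] [0.0125, -0.0015, -0.0]
[0, 0, np.float64(0.48)] [0.0185, -0.0024, -0.0]
[0, 0, 0.83] [0.0245, -0.0026, -0.0]
[0, 0, 0.83] [0.0305, -0.0026, -0.0]
[0, 0, 0.83] [0.0365, -0.0025, -0.0]
[0, 0, 0.83] [0.0425, -0.0024, -0.0]
[0, 0, 0.83] [0.0485, -0.0023, -0.0]
[0, 0, 0.83] [0.0545, -0.0022, -0.0]
[0, 0, 0.83] [0.0605, -0.0021, -0.0]
[0, 0, 0.83] [0.0665, -0.002, -0.0]
[0, 0, 0.83] [0.0725, -0.002, -0.0]
[0, 0, 0.83] [0.0785, -0.0019, -0.0]
[0, 0, 0.83] [0.0845, -0.0018, -0.0]
[0, 0, 0.83] [0.0905, -0.0017, -0.0]
[0, 0, 0.83] [0.0965, -0.0016, -0.0]
[0, 0, 0.83] [0.0983, -0.0016, -0.0]
```

Request:
jog_arm --plan '[[[0,0,0.2],[0.006,-0.0008,0],-1],[[0,0,0.6],[0.0125,-0.0016,0],-1],[[0,0,1.0],[0.0185,-0.0024,0],-1],[[0,0,1.3],[0.0245,-0.0026,0],-1],[[0,0,1.3],[0.0305,-0.0026,0],-1],[[0,0,1.3],[0.0365,-0.0025,0],-1],[[0,0,1.3],[0.0425,-0.0025,0],-1],[[0,0,1.3],[0.048,-0.0025,0],-1],[[0,0,1.3],[0.048,-0.0025,0],-1],[[0,0,1.3],[0.048,-0.0025,0],-1]]'

```text
time: 5.18
tool_pos: [492.5, -186.6, 22.0]
tcp_rot: [180.0, 0.0, 90.3]
ft_force: [-0.6, -0.5, -0.3]
finger_gap: 0.3
```

```bash
python3 look.py b
```

```text
5.275 [ 492.47 -186.69   22.03] [180.     0.    90.29] [ 0.42 -1.31 -0.02]
```

View pics/top_bz.png

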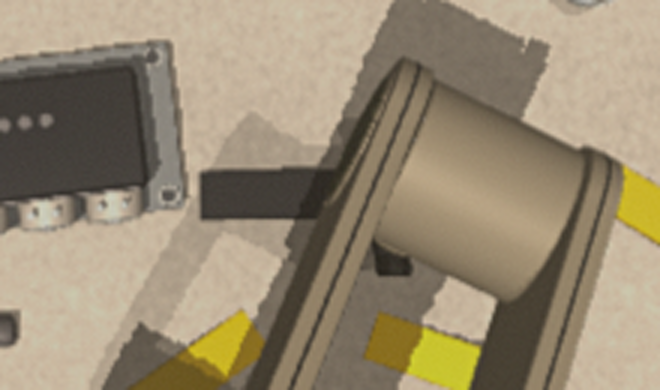

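View pics/scene_bz.png

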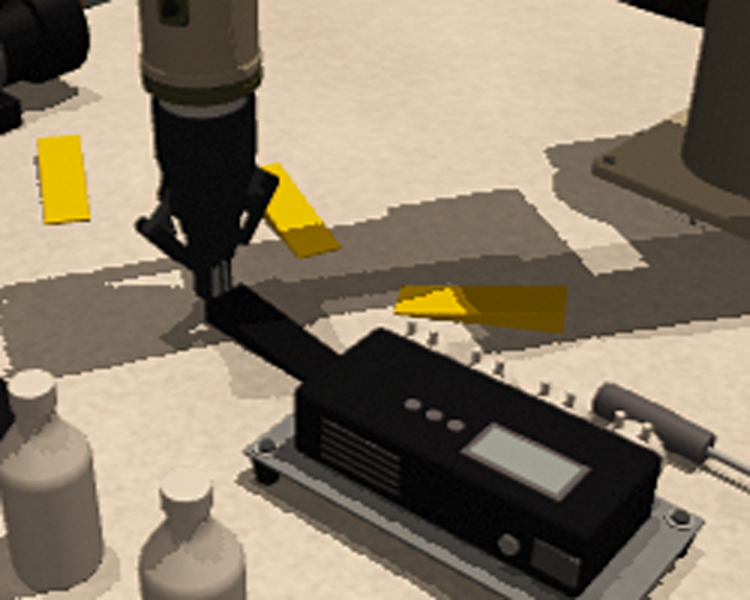

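```bash
cat >> wm.py <<'E'
def report(tag,u0,u1,nu0,nu1,nrows=range(261,270)):
    A,B=wm(tag,u0,u1); N=nose(tag,nrows,nu0,nu1)
    n=ray('top',N,[2]*len(N)); ny=n[:,1].mean()
    def zs(P):
        z=np.full(len(P),5.)
        for _ in range(4):
            q=ray('top',P,z); z=2+(ny-q[:,1])*16/130
        return q
    a=zs(A);b=zs(B);c=(a+b)/2
    print('nose y',ny,'width',np.mean(a[:,0]-b[:,0]), 'nose tilt',np.polyfit(N[:,1],N[:,0],1)[0]*57.3)
    for e in (a,b,c):
        kk=np.polyfit(e[:,1],e[:,0],1); print('heading',(90-np.degrees(np.arctan(kk[0]))).round(2),'x at nose',np.polyval(kk,ny).round(2),'x at foot y',np.polyval(kk,-19.2).round(2),'x at origin',np.polyval(kk,ny-65).round(2))
E
python3 - <<'E'
from wm import *
report('a',339,358,325,350)
report('b',320,348,312,330)
E
```

```text
nose y -91.88213353768688 width 40.481322842914274 nose tilt 4.190521320605029
heading 93.97 x at nose 507.7 x at foot y 502.65 x at origin 512.21
heading 93.5 x at nose 467.48 x at foot y 463.03 x at origin 471.46
heading 93.74 x at nose 487.59 x at foot y 482.84 x at origin 491.84
nose y -43.86144025785893 width 40.598638175974024 nose tilt 1.332160471659017
heading 90.89 x at nose 510.55 x at foot y 510.17 x at origin 511.57
heading 90.18 x at nose 470.48 x at foot y 470.4 x at origin 470.68
heading 90.54 x at nose 490.51 x at foot y 490.28 x at origin 491.12
```

Request:
jog_arm --plan '[[[0,0,0],[0.006,0,0],-1],[[0,0,0],[0.012,0,0],-1],[[0,0,0],[0.018,0,0],-1],[[0,0,0],[0.024,0,0],-1],[[0,0,0],[0.03,0,0],-1],[[0,0,0],[0.036,0,0],-1],[[0,0,0],[0.042,0,0],-1],[[0,0,0],[0.048,0,0],-1],[[0,0,0],[0.054,0,0],-1],[[0,0,0],[0.06,0,0],-1],[[0,0,0],[0.066,0,0],-1],[[0,0,0],[0.066,0,0],-1]]'

```text
time: 6.78
tool_pos: [492.1, -120.0, 21.9]
tcp_rot: [-180.0, -0.0, 90.3]
ft_force: [0.7, -0.9, 0.5]
finger_gap: 0.0
```

```bash
python3 look.py c
cat > ft.py <<'E'
from h import *
F=[];T=[]
for i in range(8):
    snapshot('top'); s=sense(); F.append(s['ft_force']); T.append(s['tool_pos'])
F=np.array(F);print('t',s['time'],'F',F.mean(0).round(2),'sd',F.std(0).round(2),'pos',np.mean(T,0).round(2),np.std(T,0).round(2))
E
python3 ft.py
```

```text
6.875 [ 492.13 -120.49   22.02] [-180.      0.     90.31] [-0.83 -0.44  0.15]
t 7.275 F [-0.29 -0.14 -0.16] sd [0.65 0.45 0.74] pos [ 492.13 -120.65   22.01] [0.02 0.03 0.02]
```

View pics/top_cz.png

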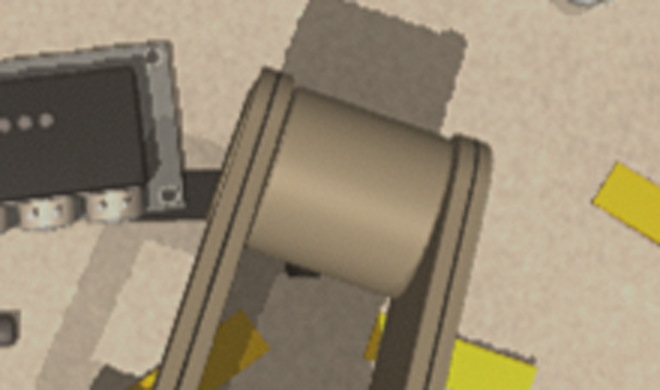

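View pics/scene_cz.png

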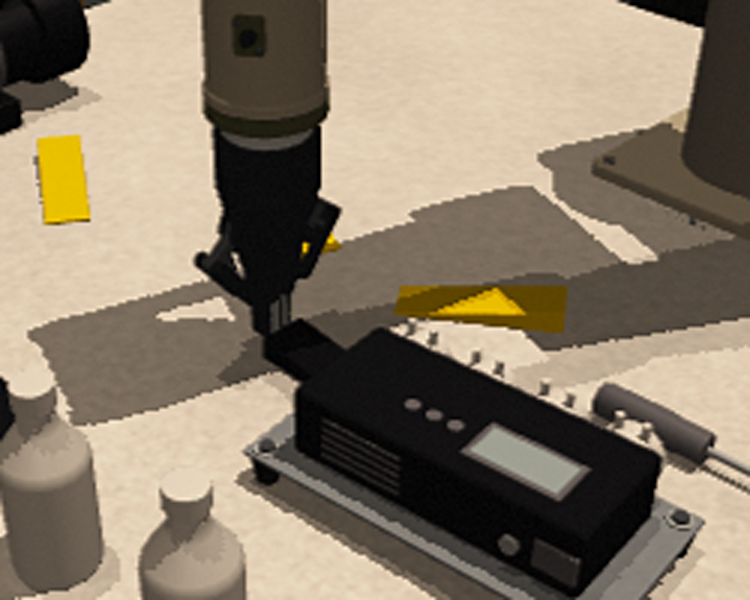

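Request:
jog_arm --plan '[[[0,0,0],[0.002,0,0],-1],[[0,0,0],[0.004,0,0],-1],[[0,0,0],[0.006,0,0],-1],[[0,0,0],[0.006,0,0],-1],[[0,0,0],[0.006,0,0],-1]]'

```text
time: 7.9
tool_pos: [492.1, -114.5, 22.0]
tcp_rot: [-180.0, -0.0, 90.3]
ft_force: [-0.4, -0.3, 1.1]
finger_gap: -0.0
```

```bash
python3 ft.py
```

```text
t 8.3 F [ 0.03 -0.04 -0.12] sd [0.55 0.27 0.33] pos [ 492.09 -114.53   21.99] [0.02 0.03 0.02]
```

Request:
jog_arm --plan '[[[0,0,0],[0.001,0,0],-1],[[0,0,0],[0.002,0,0],-1],[[0,0,0],[0.002,0,0],-1],[[0,0,0],[0.002,0,0],-1]]'

```text
time: 8.8
tool_pos: [492.1, -112.5, 22.0]
tcp_rot: [180.0, -0.0, 90.3]
ft_force: [-0.2, -0.1, -0.7]
finger_gap: -0.0
```

```bash
python3 ft.py
```

```text
t 9.2 F [ 0.06  0.06 -0.16] sd [0.48 0.54 0.48] pos [ 492.08 -112.52   22.  ] [0.01 0.02 0.01]
```

Request:
jog_arm --plan '[[[0,0,0],[0.001,0,0],-1],[[0,0,0],[0.002,0,0],-1],[[0,0,0],[0.002,0,0],-1],[[0,0,0],[0.002,0,0],-1]]'

```text
time: 9.7
tool_pos: [492.1, -110.6, 22.0]
tcp_rot: [180.0, 0.0, 90.3]
ft_force: [-0.6, -0.6, -0.2]
finger_gap: -0.0
```

```bash
sed -i 's/range(8)/range(12)/' ft.py; python3 ft.py
```

```text
t 10.3 F [-0.05 -1.27 -0.17] sd [0.6  0.57 0.3 ] pos [ 492.09 -110.54   22.01] [0.01 0.01 0.01]
```

Request:
jog_arm --plan '[[[0,0,0],[0.001,0,0],-1],[[0,0,0],[0.002,0,0],-1],[[0,0,0],[0.002,0,0],-1],[[0,0,0],[0.002,0,0],-1]]'

```text
time: 10.8
tool_pos: [492.1, -108.7, 22.0]
tcp_rot: [180.0, 0.0, 90.3]
ft_force: [0.1, -4.9, -0.2]
finger_gap: -0.0
```

```bash
python3 ft.py; python3 look.py d
```

```text
t 11.4 F [-0.26 -4.82 -0.82] sd [0.53 0.63 0.39] pos [ 492.07 -108.63   22.01] [0.02 0.02 0.02]
11.5 [ 492.11 -108.62   22.05] [1.7999e+02 1.0000e-02 9.0300e+01] [ 0.11 -5.33 -0.48]
```

View pics/top_dz.png

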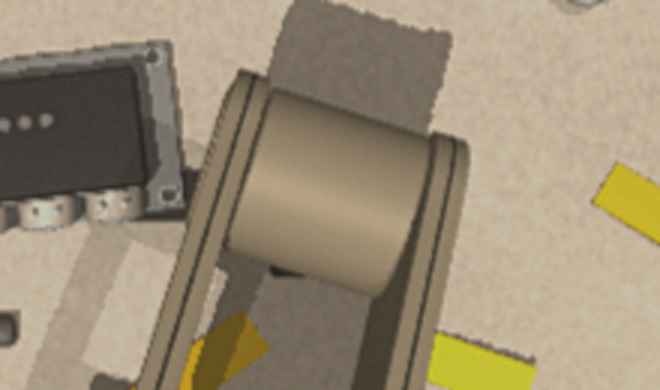

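View pics/scene_dz.png

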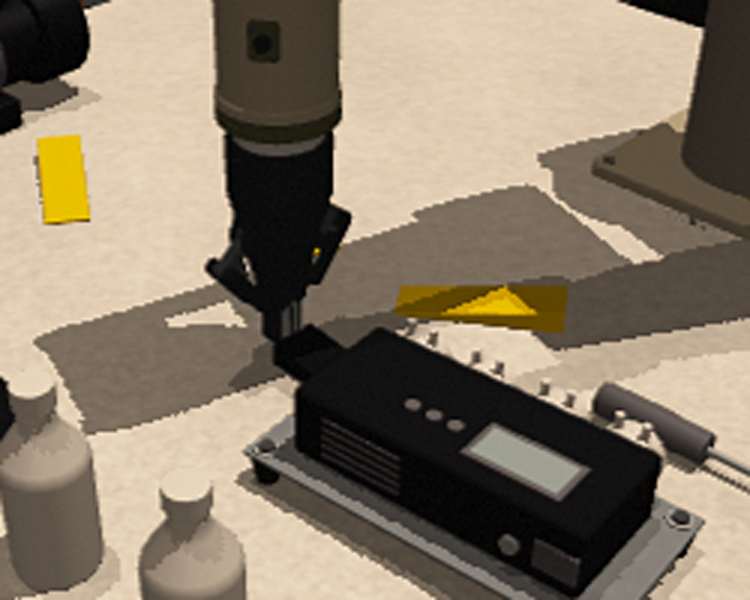

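Run:
```python
from h import *
a=np.load('pics/top0p.npy');b=np.load('pics/top_d.npy');c=np.load('pics/top_c.npy')
f=lambda p:np.float32(cv2.cvtColor(p,cv2.COLOR_BGR2GRAY)[212:285,190:285])
w=cv2.createHanningWindow((95,73),cv2.CV_32F)
print(cv2.phaseCorrelate(f(a),f(b),w),cv2.phaseCorrelate(f(a),f(c),w))
```

```text
((-0.09833123655101161, 0.4882645241727346), 1.0319478578037686) ((0.0063653164445725, 0.4706476085844784), 0.9887016810311211)
```

Request:
jog_arm --plan '[[[0,0,0],[-0.003,0,0],-1],[[0,0,0],[-0.012,0,0],-1],[[0,0,0],[-0.03,0,0],-1],[[0,0,0],[-0.035,0,-0.03],-1],[[0,0,0],[-0.035,0,-0.08],-1],[[0,0,0],[-0.035,0,-0.13],-1],[[0,0,0],[-0.075,0,-0.14],-1],[[0,0,0],[-0.13,0,-0.14],-1],[[0,0,0],[-0.185,0,-0.14],-1],[[0,0,0],[-0.185,0,-0.14],-1]]'

```text
time: 12.75
tool_pos: [492.1, -298.2, 162.0]
tcp_rot: [180.0, 0.1, 90.0]
ft_force: [0.2, 0.9, 0.3]
finger_gap: 0.2
```

```bash
python3 look.py e;python3 ft.py
```

```text
12.85 [ 492.39 -294.54  161.64] [-1.7997e+02 -5.0000e-02  9.0180e+01] [ 0.16 -0.14  0.1 ]
t 13.45 F [-0.15  0.13 -0.02] sd [0.48 0.5  0.66] pos [ 493.08 -292.92  162.  ] [0.19 0.32 0.17]
```

View pics/top_ez.png

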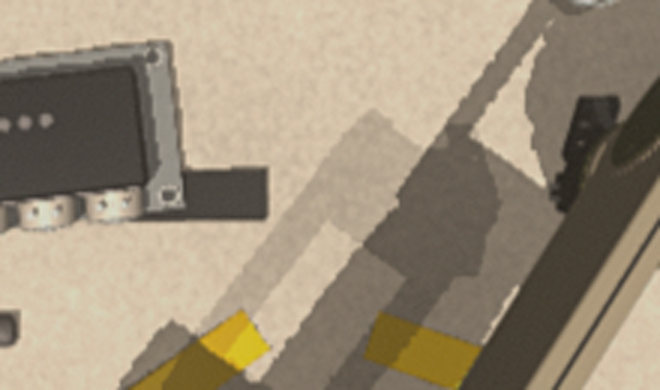

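View pics/scene_ez.png

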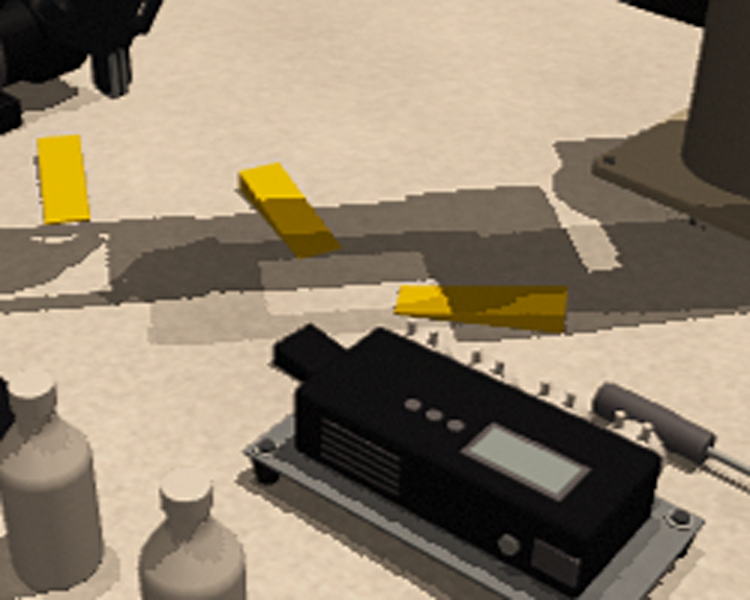

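Run:
```python
from wm import *
a=np.load('pics/top0p.npy')
f=lambda p:np.float32(cv2.cvtColor(p,cv2.COLOR_BGR2GRAY)[212:284,188:284])
w=cv2.createHanningWindow((96,72),cv2.CV_32F)
for t in 'abcde':
    b=np.load(f'pics/top_{t}.npy'); print(t,np.round(cv2.phaseCorrelate(f(a),f(b),w),3))
p=np.load('pics/top_e.npy').astype(float).mean(2)
out=[]
for v in range(260,270):
    g=np.diff(p[v,328:350]);k=int(np.argmax(g));aa=np.clip(g[k-1:k+2],0,None);out.append((328+k+(aa@[-1,0,1])/aa.sum()+.5,v))
N=np.array(out); h=ray('top',N,[18]*len(N)); print('heel',h.mean(0),'origin y',h[:,1].mean()+65)
A,B=wm('e',316,336)
z=lambda P:ray('top',P,18-(ray('top',P,[15]*len(P))[:,1]-h[:,1].mean())*16/130)
c=(z(A)+z(B))/2; k=np.polyfit(c[:,1],c[:,0],1); print('heading',90-np.degrees(np.arctan(k[0])),'x at foot',np.polyval(k,-19.2),'w',np.mean(z(A)-z(B),0))
```

```text
Traceback (most recent call last):
ValueError: setting an array element with a sequence. The requested array has an inhomogeneous shape after 1 dimensions. The detected shape was (2,) + inhomogeneous part.
```

Run:
```python
from wm import *
a=np.load('pics/top0p.npy')
f=lambda p:np.float32(cv2.cvtColor(p,cv2.COLOR_BGR2GRAY)[212:284,188:284])
w=cv2.createHanningWindow((96,72),cv2.CV_32F)
for t in 'abcde':
    b=np.load(f'pics/top_{t}.npy'); print(t,np.round(cv2.phaseCorrelate(f(a),f(b),w)[0],3))
p=np.load('pics/top_e.npy').astype(float).mean(2)
out=[]
for v in range(260,270):
    g=np.diff(p[v,328:350]);k=int(np.argmax(g));aa=np.clip(g[k-1:k+2],0,None);out.append((328+k+(aa@[-1,0,1])/aa.sum()+.5,v))
N=np.array(out); h=ray('top',N,[18]*len(N)); print('heel',h.mean(0),'origin y',h[:,1].mean()+65)
A,B=wm('e',316,336)
z=lambda P:ray('top',P,18-(ray('top',P,[15]*len(P))[:,1]-h[:,1].mean())*16/130)
c=(z(A)+z(B))/2; k=np.polyfit(c[:,1],c[:,0],1); print('heading',90-np.degrees(np.arctan(k[0])),'x at foot',np.polyval(k,-19.2),'w',np.mean(z(A)-z(B),0))
```

```text
a [ 0.003 -0.017]
b [ 0.045 -0.018]
c [ 0.019 -0.058]
d [-0.106 -0.028]
e [-0.041  0.004]
heel [490.30753607 -98.15330647  18.        ] origin y -33.15330647215407
heading 91.28403699766939 x at foot 489.56295800937863 w [ 4.19080724e+01 -2.73917457e-01  3.38105315e-02]
```

Run:
```python
from h import *
s=sense();print(s['tool_pos'],s['tcp_rot'])
rows((493.05,-293.3,162,90.3),[(511.7,15.3,150,96.3),(511.7,15.3,104,96.3)])
```

```text
[ 493.10886851 -293.30971144  162.08503355] [1.79992141e+02 6.00639925e-03 9.03181577e+01]
[0, 0, -6.0] [0.3085, 0.0203, 0.012]
[0, 0, -6.0] [0.3085, 0.0203, 0.058]
```

Request:
jog_arm --plan '[[[0,0,-3],[0.06,0.005,0.002],-1],[[0,0,-6],[0.12,0.01,0.005],-1],[[0,0,-6],[0.175,0.014,0.008],-1],[[0,0,-6],[0.23,0.018,0.01],-1],[[0,0,-6],[0.28,0.02,0.012],-1],[[0,0,-6],[0.3085,0.0203,0.012],-1],[[0,0,-6],[0.3085,0.0203,0.012],-1],[[0,0,-6],[0.3085,0.0203,0.012],-1],[[0,0,-6],[0.3085,0.0203,0.035],-1],[[0,0,-6],[0.3085,0.0203,0.055],-1],[[0,0,-6],[0.3085,0.0203,0.058],-1],[[0,0,-6],[0.3085,0.0203,0.058],-1]]'

```text
time: 14.95
tool_pos: [511.9, 14.3, 104.4]
tcp_rot: [180.0, 0.0, 96.2]
ft_force: [0.3, -0.5, -0.3]
finger_gap: 0.3
```

```bash
python3 look.py f;python3 ft.py
```

```text
15.05 [512.48  14.6  105.09] [1.7991e+02 2.0000e-02 9.6260e+01] [0.43 0.62 0.44]
t 15.65 F [0.07 0.08 0.01] sd [0.6  0.43 0.4 ] pos [512.01  15.05 104.45] [0.29 0.13 0.4 ]
```

View pics/scene_fz.png

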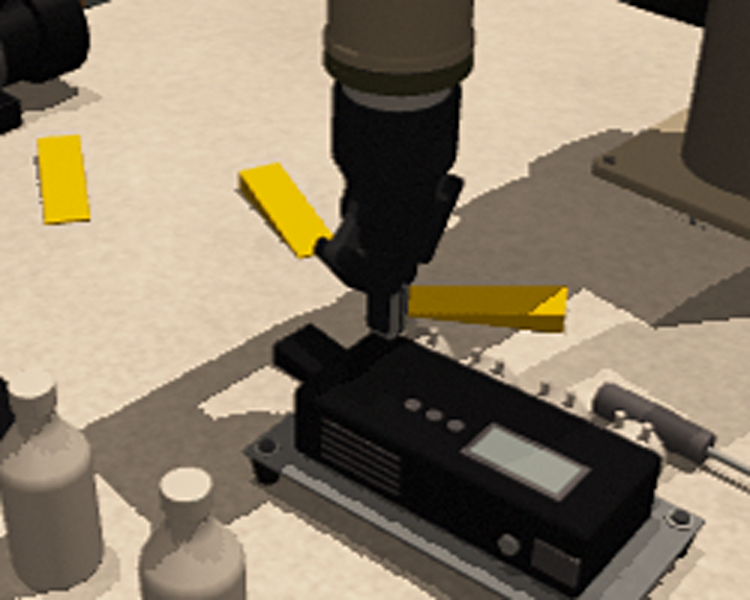

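Request:
jog_arm --plan '[[[0,0,0],[0,0,0.003],-1],[[0,0,0],[0,0,0.006],-1],[[0,0,0],[0,0,0.008],-1],[[0,0,0],[0,0,0.0085],-1],[[0,0,0],[0,0,0.009],-1],[[0,0,0],[0,0,0.009],-1],[[0,0,0],[0,0,0.009],-1]]'

```text
time: 16.52
tool_pos: [511.8, 15.1, 95.1]
tcp_rot: [180.0, 0.0, 96.3]
ft_force: [-0.6, 0.1, 1.3]
finger_gap: 0.0
```

```bash
sed -i 's/range(12)/range(6)/' ft.py; python3 ft.py
```

```text
t 16.825 F [-0.3  -0.07  0.33] sd [0.48 0.4  0.59] pos [511.8   15.08  95.08] [0.01 0.01 0.01]
```

Request:
jog_arm --plan '[[[0,0,0],[0,0,0.0003],-1],[[0,0,0],[0,0,0.0006],-1],[[0,0,0],[0,0,0.0006],-1]]'

```text
time: 17.2
tool_pos: [511.9, 15.1, 95.0]
tcp_rot: [180.0, 0.0, 96.3]
ft_force: [-1.9, 0.6, 6.9]
finger_gap: 0.1
```

```bash
python3 ft.py
```

```text
t 17.5 F [-3.01 -0.07  7.18] sd [0.2  0.34 0.5 ] pos [511.85  15.07  95.03] [0.02 0.01 0.02]
```

Request:
jog_arm --plan '[[[0,0,0],[0,-0.0001,0.0003],-1],[[0,0,0],[0,-0.0002,0.0006],-1],[[0,0,0],[0,-0.0002,0.0006],-1]]'

```text
time: 17.88
tool_pos: [511.9, 15.0, 95.0]
tcp_rot: [180.0, 0.0, 96.3]
ft_force: [-5.0, -0.6, 11.1]
finger_gap: -0.3
```

```bash
python3 ft.py; python3 look.py g
```

```text
t 18.175 F [-4.89 -0.24 11.34] sd [0.5  0.56 0.36] pos [511.87  15.06  94.99] [0.01 0.02 0.01]
18.275 [511.86  15.07  94.98] [1.7996e+02 1.0000e-02 9.6300e+01] [-4.64  2.12 11.53]
```

Request:
jog_arm --plan '[[[0,0,0],[0,-0.0003,0.0002],-1],[[0,0,0],[0,-0.0006,0.0004],-1],[[0,0,0],[0,-0.0006,0.0005],-1],[[0,0,0],[0,-0.0006,0.0005],-1]]'

```text
time: 18.77
tool_pos: [511.8, 15.0, 95.0]
tcp_rot: [179.9, 0.0, 96.3]
ft_force: [-3.7, 0.5, 13.3]
finger_gap: -0.3
```

```bash
python3 ft.py; python3 look.py h
python3 - <<'E'
from h import *
a=np.load('pics/scene_f.npy')
for t in 'gh':
    b=np.load(f'pics/scene_{t}.npy')
    f=lambda p:np.float32(cv2.cvtColor(p,cv2.COLOR_BGR2GRAY)[244:332,370:466])
    w=cv2.createHanningWindow((96,88),cv2.CV_32F); print(t,np.round(cv2.phaseCorrelate(f(a),f(b),w)[0],3))
E
```

```text
t 19.075 F [-3.88  0.68 12.57] sd [0.55 0.27 0.82] pos [511.82  15.05  94.97] [0.01 0.01 0.01]
19.175 [511.84  15.05  94.98] [1.7989e+02 1.0000e-02 9.6300e+01] [-3.48 -0.3  13.47]
g [-0.032 -0.031]
h [-0.014 -0.032]
```

View pics/scene_hz.png

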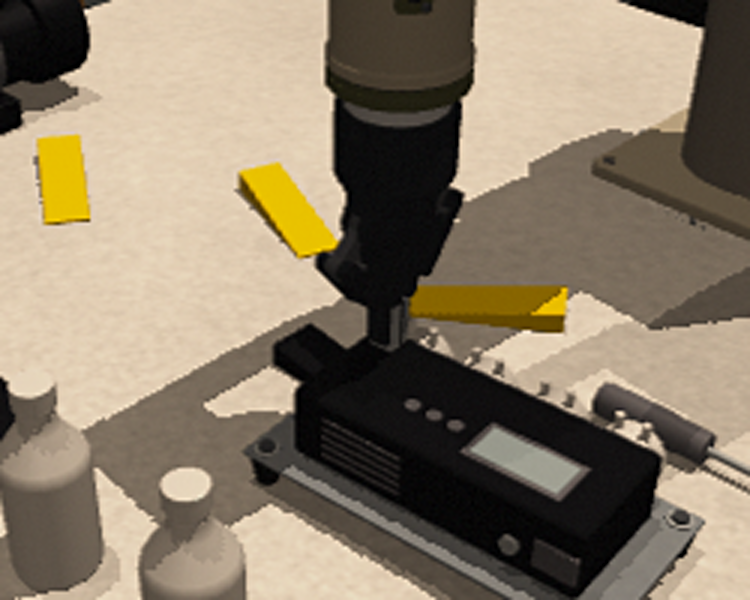

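Request:
jog_arm --plan '[[[0,0,0],[0,-0.0003,0.0003],-1],[[0,0,0],[0,-0.0006,0.0006],-1],[[0,0,0],[0,-0.0007,0.0008],-1],[[0,0,0],[0,-0.0007,0.0008],-1],[[0,0,0],[0,-0.0007,0.0008],-1],[[0,0,0],[0,-0.0007,0.0008],-1]]'

```text
time: 19.92
tool_pos: [511.8, 15.0, 94.9]
tcp_rot: [179.8, 0.0, 96.3]
ft_force: [-4.0, 1.8, 16.1]
finger_gap: -0.1
```

```bash
python3 ft.py
```

```text
t 20.225 F [-3.97  0.9  16.04] sd [0.54 0.48 0.25] pos [511.79  15.03  94.93] [0.02 0.01 0.01]
```

Request:
jog_arm --plan '[[[0,0,0],[0,0.0004,-0.001],-1],[[0,0,0],[0,0.0008,-0.002],-1],[[0,0,0],[0,0.001,-0.004],-1],[[0,0,0],[0,0.001,-0.015],-1],[[0,0,0],[0,0.001,-0.05],-1],[[0,0,0],[0,0.001,-0.1],-1],[[0,0,0],[-0.05,0.001,-0.12],-1],[[0,0,0],[-0.1,0.001,-0.12],-1],[[0,0,0],[-0.16,0.001,-0.12],-1],[[0,0,0],[-0.22,0.001,-0.12],-1],[[0,0,0],[-0.28,0.001,-0.12],-1],[[0,0,0],[-0.28,0.001,-0.12],-1]]'

```text
time: 21.72
tool_pos: [541.2, -267.4, 212.4]
tcp_rot: [-180.0, 0.0, 96.0]
ft_force: [-0.8, 0.6, 0.2]
finger_gap: 0.2
```

```bash
python3 look.py i;python3 ft.py
python3 - <<'E'
from wm import *
a=np.load('pics/top0p.npy')
f=lambda p:np.float32(cv2.cvtColor(p,cv2.COLOR_BGR2GRAY)[212:284,188:284])
w=cv2.createHanningWindow((96,72),cv2.CV_32F)
for t in 'ei':
    b=np.load(f'pics/top_{t}.npy'); print(t,np.round(cv2.phaseCorrelate(f(a),f(b),w)[0],3))
    p=b.astype(float).mean(2); out=[]
    for v in range(260,270):
        g=np.diff(p[v,328:350]);k=int(np.argmax(g));aa=np.clip(g[k-1:k+2],0,None);out.append((328+k+(aa@[-1,0,1])/aa.sum()+.5,v))
    N=np.array(out); h=ray('top',N,[18]*len(N)); print('heel',h.mean(0))
E
```

```text
21.825 [ 541.58 -263.72  212.46] [-1.7997e+02 -5.0000e-02  9.6200e+01] [-0.35 -0.56 -0.11]
t 22.125 F [-0.12 -0.33  0.15] sd [0.53 0.25 0.23] pos [ 542.03 -262.21  212.72] [0.14 0.29 0.1 ]
e [-0.041  0.004]
heel [490.30753607 -98.15330647  18.        ]
i [-0.021 -0.037]
heel [490.30660835 -98.33850571  18.        ]
```

View pics/scene_iz.png

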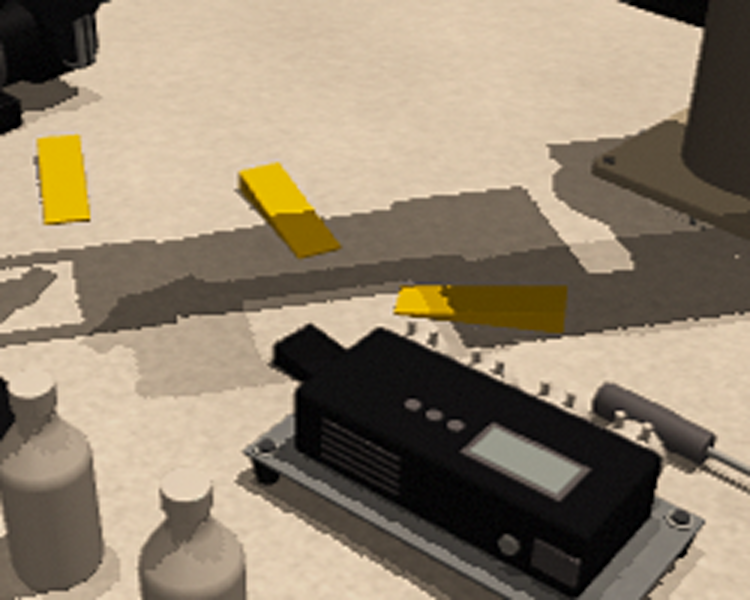

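View pics/top_iz.png

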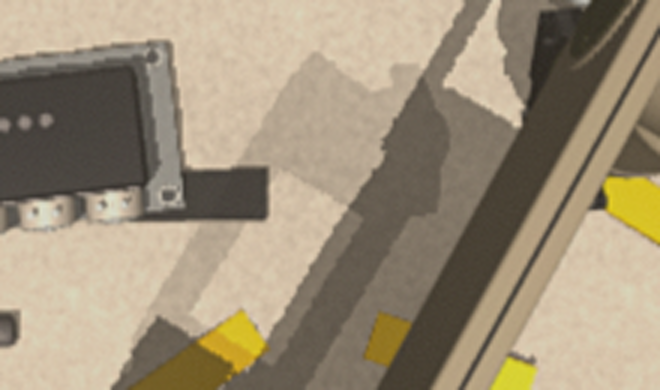

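The last views show the wedge still under the foot, with its heel at zoomed top-view pixel (267,193). The pump and bystanders are where they were, and the hand is clear. I'm handing in.

Run:
```python
from bench import *
print(hand_in())
```

```text
the job is handed in; nothing more can be done
None
```

The wedge is snug under the bare foot. The pump held steady when pressed at the corner, and I handed the job in at about 22 s of the 51 s allowed.

- **Wedge:** I slid it along the worktop with closed fingertips against its heel, turning it about 11° on the way. I stopped when the push force reached about 5 N. Its origin is then about 2 mm past first contact, which raises the foot about 0.25 mm by the slope. Its centreline passes within about 1 mm of the foot tip.
- **Press:** I pressed down on the top of the case at the marked corner with about 16 N. The fingertips sank about 0.15 mm, so it no longer rocks. About 4–5 N of sideways force came with the press, and I only partly trimmed it out.
- **Last checks:** After I took the hand away, the pump matched its starting position to within 0.05 pixel (about 0.1 mm) in the top camera. The press moved the wedge's heel by only 0.2 mm, within measurement noise. The bystanders in view looked untouched, and the hand was well clear.
- **Disagreements:** The wedge turned about 2° less than planned on the first push, and I corrected that on the second. The finger-to-heel distance also came out about 1.5 mm larger than assumed, so I set the final depth by force, and the camera measurement agreed.

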